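Radio off, then draw the spare antenna out of its trough

TASK

First switch the radio off by turning its power knob anticlockwise (seen from above) to the end stop, with the spare antenna still lying in its trough. Then take the antenna out of the half-covered stowage trough: it is longer than the hatch, so tilt it connector end up and draw it out slantwise, without levering it against the cover or forcing it against the trough, and without disturbing the handset, mug or torch. Finish holding it still in the gripper, the whole antenna at least 5 cm above the top of the trough and touching nothing else, with the radio still off.

Things in the scene. Friction and masses are not known exactly. Their poses are not given: they have to be found in the camera images.
- radio: Olive box with a dark top panel, fixed to the bench, 200 (its x) x 180 (its y) x 83 mm high; origin at the centre of its underside, z up. The power knob stands on its top.
- power_knob (a joint): Power knob: angle in rad, 0 at the anticlockwise end stop (off), growing as it is turned clockwise seen from above, up to 4.7; it starts between 0.5 and 1.3 (on). It is stiff with about 0.04 N m of friction and stays where it is left. Off means under 0.1.
- power_knob_grip (a point): Point on the knob's vertical axis, 120 mm above the bench. Black grip bar: 42 mm along this frame's x, 14 mm thick in y, top 7 mm above this point; 23 mm below it begins a 44 mm disc, then an aluminium base of 68 mm diameter. The frame turns with the knob, z up; a white mark on the bar shows its -x end, which points to the red dot and the radio's -x when off.
- trough: Light green trough fixed to the bench, outside 308 (its x) x 158 (its y) x 99 mm high; origin at the centre of its underside, z up. Walls 4 mm thick, all 99 mm high; inner floor 5 mm above the bench. Half covered: see cover and hatch.
- cover: Olive plate fixed on the trough over its -x end, 104 (x) x 158 (y) x 4 mm, from the trough's -x wall to 50 mm short of its centre (x = -50 mm), with a yellow line along that free edge; origin at the centre of its underside, 95 mm above the bench.
- hatch (a point): Centre of the trough's hatch, 50 mm towards +x from the trough's centre, 99 mm above the bench, axes as the trough. The hatch is open above, 200 mm (x) by 150 mm (y). Below it a black rubber pad, 70 x 30 mm, its top 37 mm above the bench, carries the antenna's block.
- antenna: Rigid loose antenna, 280 mm along its x, 0.11 to 0.23 kg. Origin on its axis, at the centre of the orange grip block (80 x 26 x 26 mm), near the centre of mass. Brass connector (18 mm diameter) to x = +90; black rod (10 mm, end ball 14 mm) to x = -190. Starts level on the pad, along the trough's x within 0.03 rad, axis 50 mm above the bench, rod end about 90 mm under the cover.
- antenna_head (a point): Connector end of the antenna, on its axis, 90 mm from its origin; same axes.
- antenna_tail (a point): Rod end of the antenna, on its axis, 190 mm from its origin; same axes.
- handset: Black hand microphone lying loose on the bench, 60 x 95 x 32 mm; origin at the centre of its underside. Leave alone.
- mug: Loose steel mug, 80 mm diameter, 85 mm high; origin at the centre of its underside. Leave alone.
- torch: Loose olive torch lying along its x, 130 x 32 x 32 mm; origin on its underside near the middle. Leave alone.

How it is judged (in metres and radians):
On the way, in this order (a step that is already met when the one before it is completed fails the run):
1. the radio is switched off (knob at its anticlockwise stop) while the antenna still lies in the trough (value of joint power_knob below 0.1 rad and z of each of antenna_head, antenna_tail in the frame of trough below 0.075 m), for 0.2 s.
2. the antenna leans through the hatch: connector end above the rim, rod end still under the cover (z of antenna_head in the frame of trough above 0.115 m and z of antenna_tail in the frame of trough below 0.095 m and x of antenna_tail in the frame of trough below -0.05 m), for 0.05 s.
At the end, for the whole second after the job is handed in: The antenna is held in the fingers (over 1 N) and at rest (under 30 mm/s and 0.2 rad/s), both its ends at least 50 mm above the trough's top (149 mm above the bench), touching neither trough, radio, handset, mug nor torch; the power knob is within 0.1 rad of its off stop (height (world z) of each of antenna_head, antenna_tail above 0.149 m and contact force between antenna and the fingers above 1 N and contact force between antenna and trough below 0.3 N and contact force between antenna and radio below 0.3 N and contact force between antenna and handset below 0.3 N and contact force between antenna and mug below 0.3 N and contact force between antenna and torch below 0.3 N and linear speed of antenna below 0.03 m/s and angular speed of antenna below 0.2 rad/s and value of joint power_knob below 0.1 rad); the arm keeps its last pose, push and grip.
It fails at once if the handset is moved by more than 30 mm (distance of handset from where it was at the start of the episode above 0.03 m).
It fails at once if the mug is moved by more than 30 mm (distance of mug from where it was at the start of the episode above 0.03 m).
It fails at once if the torch is moved by more than 30 mm (distance of torch from where it was at the start of the episode above 0.03 m).
It fails at once if the antenna is forced against the trough (over 30 N) (contact force between antenna and trough above 30 N).
It fails at once if the antenna is levered against the cover (over 6 N; a light touch is allowed) (contact force between antenna and cover above 6 N).
It also fails if it takes over 51 s, if anything falls off the work surface, if the arm or the gripper's body presses on something with over 40 N, if the wrist force passes 120 N, or if a joint passes its speed limit or range.

ROBOT

A 7-joint arm with a two-finger parallel gripper is mounted at the origin on the work surface. World frame = base frame: x ahead of the robot, y to its left, z up, the work surface at z = 0. Lengths are in mm, angles in rad, forces in N, time in s.
With the tool pointing down it reaches from about 425 to 800 mm from the base axis. Payload 8.3 kg.
Tool frame: the origin (TCP) lies midway between the tips of the shut fingers; the grasp point (between the pads) lies 19 mm behind it; z points along the fingers, y is the line along which they close (so a half turn about z gives the same grasp; the last joint's range is limited). The gripper opens to 85 mm and grips with 20 to 120 N. Pads are 22 mm wide; open, the fingers measure 114 mm over their backs; the gripper's body (76 mm by 85 mm) begins 54 mm behind the grasp point. The pads swing forward as they close: fully open they stand 13 mm farther back than shut.
Start: joints at [1.219, 0.383, 0.016, 1.37, -0.006, 1.388, -0.046], TCP at [178.039, -599.087, 231.279] pointing down, gripper open.
Joint ranges: [-2.95, 2.95], [-0.25, 2.06], [-1.52, 1.56], [0.18, 2.33], [-1.44, 4.58], [0.02, 2.06], [-3.01, 3.01]. Speed limits (rad/s): [2.39, 2.39, 3.01, 3.01, 3.14, 3.14, 3.14].

INTERFACE

Orientations are given as a 3x3 rotation matrix whose columns are the frame's x, y, z axes.
In Python, from bench import ctrl gives the robot as it stands.
- The arm moves only by the shell command python3 -m creep 'ROWS'. ROWS is JSON, a list of rows, each a list of 5 numbers: the shift along the tool's x, y, z in units of 25 mm (1.0 is 25 mm), then the turn about the tool's z in units of 5 degrees (1.0 is 5 degrees), then the finger opening in mm, from 0 to 85.4. A call has 1 to 12 rows; each row shifts and turns the commanded pose from where the row before left it, along the tool's axes as they then stand; what a row does not reach is not made up. A row lasts 1/10 s, in which the tool goes at most 50 mm and 8.59 degrees, less where a joint would pass 70% of its speed; a pose out of reach is approached as far as the arm can. A call is refused whole if a number of a shift passes 1 or a number of a turn 1, either way. A call with a gripper value outside its range is refused whole. The fingers move at their own pace and stop on an object; the grip force is fixed at half the most. Time passes only in rows, so rows that do not move let the fingers close. It gives the time, the measured TCP pose, the force and the opening at its end, in the units of the state.
- ctrl.read_state(): the state, without advancing time (a new reading comes with each control period).
- ctrl.grab_frame(name): name is "scene" or "top" or "wrist"; returns (picture, depth): 400x640x3 uint8, red, green, blue; 400x640 float32, mm along the optical axis (not along the pixel's ray), 0 where there is no reading.
- ctrl.calibration(name): a dict with "fov_y" (degrees; the focal length in pixels is half the picture's height over the tangent of half this angle, whatever the lens; pixels are square), "cx", "cy" (the principal point, pixels), "D" ([k1, k2, p1, p2, k3] as OpenCV has them; the pictures are not rectified), "R" (3x3) and "t" (3): a world point X has camera coordinates R X + t. Camera axes: x right, y down, z forward; pixel columns grow to the right and rows downward; lengths in mm; the calibration is good to about 2 mm. A picture is of the moment at which its call begins: read the wrist's pose just before it. calibration takes no time and is no camera call; for the wrist camera it gives the pose at the moment of the call.
- ctrl.hand_in(): hands the job in, once; it reports no verdict.
Trained networks look in the newest picture that a camera, given by its name, has taken for a name from the list of things; names that differ only in an ending like _2 or _b are one class to them, and where a whole thing is asked for, a point or a joint stands for the part that bears it (a point fixed in the world has none). Each returns a list of dicts, best first, with "conf" (0 to 1); they miss things now and then, are a little off and sometimes report something else, mostly with a low value. They report only what shows in the picture. A call takes as long as a camera call.
- ctrl.boxes_of(target, camera): "location" ([x, y, z] in mm, in world coordinates, good to about 4 mm: the middle of the surface that is visible of it).
The state is a dict: "time_s": time; "joint_positions": joint angles; "qvel": joint speeds; "tau": joint torques, N m; "eef_pos": TCP position; "orientation": TCP orientation; "ft_force": force on the tool from outside, world axes, zero at the start; "wrist_torque": the same for the moment, N m; "gripper_width": finger opening in mm.
Only numpy, scipy, OpenCV 4.12 (cv2) and the standard library are available. Lean on these libraries where they do the work, as an engineer would, in place of code of your own. Each camera call takes 0.05 s, during which the arm holds its last target. There are 200 camera calls.

## Working session

There is one attempt and no reset: what is moved stays moved. The work goes in short steps, Python scripts to look and compute and a shell command to move; the robot and the scene stay as the last step left them, time stands still between calls to the robot, and variables do not carry over. Pictures are saved under pics/ and viewed, on a budget of 10 in all, crops included, one or two more only if the job needs it, and the job is handed in when it is done.

```bash
ls; mkdir -p pics
cat > h.py <<'E'
import numpy as np, cv2, json
from bench import ctrl
def K(c):
    f=200/np.tan(np.radians(c["fov_y"]/2)); return np.array([[f,0,c["cx"]],[0,f,c["cy"]],[0,0,1.]])
def grab(n,fn=None):
    c=ctrl.calibration(n); p,d=ctrl.grab_frame(n)
    if fn: cv2.imwrite("pics/"+fn,p[:,:,::-1])
    return c,p,d
def ray(c,u,v):
    x=cv2.undistortPoints(np.array([[[u,v]]],float),K(c),np.array(c["D"],float))[0,0]
    R=np.array(c["R"]);return -R.T@np.array(c["t"]),R.T@np.array([x[0],x[1],1.])
def atz(c,u,v,z):
    o,r=ray(c,u,v); return o+r*(z-o[2])/r[2]
def cloud(c,d):
    v,u=np.mgrid[0:400,0:640]; 
    x=cv2.undistortPoints(np.stack([u,v],-1).reshape(-1,1,2).astype(float),K(c),np.array(c["D"],float)).reshape(400,640,2)
    P=np.dstack([x,np.ones((400,640))])*d[:,:,None]
    return (P-np.array(c["t"]))@np.array(c["R"])
E
python3 - <<'E'
from h import *
np.set_printoptions(precision=3,suppress=True)
s=ctrl.read_state(); print(s["time_s"],s["eef_pos"],s["orientation"],s["gripper_width"])
for n in("scene","top"):
    grab(n,n+"0.png")
    for t in["radio","power_knob","trough","cover","antenna","handset","mug","torch"]:
        print(n,t,[(np.round(b["location"]),round(b["conf"],2)) for b in ctrl.boxes_of(t,n)[:2]])
a=cv2.imread("pics/top0.png");b=cv2.imread("pics/scene0.png")
E
```

```text
pics
0.0 [ 177.889 -598.62   230.284] [[ 0.959  0.285 -0.001]
 [ 0.285 -0.959  0.002]
 [-0.    -0.002 -1.   ]] 85.73909741242679
scene radio [(array([ 606., -187.,   84.]), 0.56), (array([ 569., -233.,  111.]), 0.23)]
scene power_knob [(array([ 569., -233.,  108.]), 0.59), (array([602., 243.,  59.]), 0.23)]
scene trough [(array([613., 184.,  62.]), 0.62), (array([602., 240.,  58.]), 0.44)]
scene cover [(array([647.,  92.,  96.]), 0.63)]
scene antenna [(array([603., 245.,  60.]), 0.6)]
scene handset [(array([412., -39.,  32.]), 0.67)]
scene mug [(array([774., -21.,  38.]), 0.69)]
scene torch [(array([ 344., -239.,   30.]), 0.78)]
top radio [(array([ 562., -229.,   90.]), 0.74), (array([ 567., -196.,   84.]), 0.65)]
top power_knob [(array([ 563., -231.,   93.]), 0.6)]
top trough [(array([616., 195.,  58.]), 0.64), (array([397., -44.,  35.]), 0.36)]
top cover [(array([638.,  87.,  94.]), 0.74), (array([782., -21.,  41.]), 0.25)]
top antenna [(array([597., 242.,  61.]), 0.81)]
top handset [(array([397., -44.,  34.]), 0.8)]
top mug [(array([785., -22.,  40.]), 0.77)]
top torch [(array([ 341., -242.,   27.]), 0.71)]
```

View pics/top0.png

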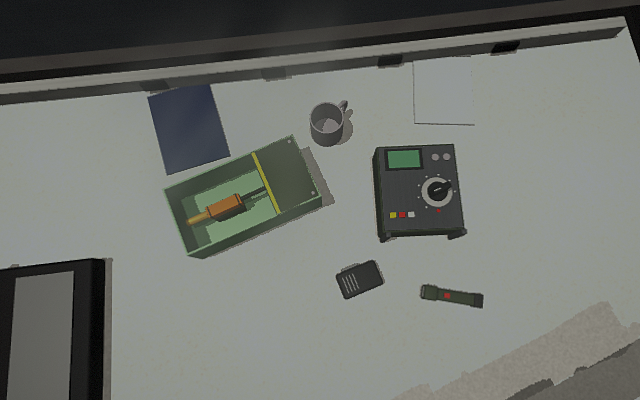

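View pics/scene0.png

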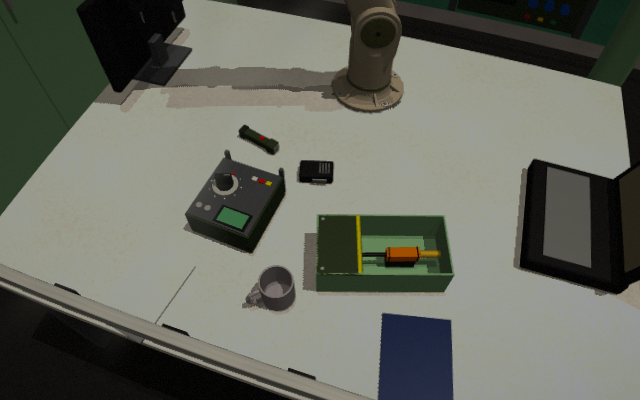

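The top view shows the antenna's orange block at (225,206), with its connector to the left at (190,220). The cover edge is at (265,183), and the knob is at (436,191) with the red dot at (438,210). The scene view shows the same layout. Next I'll measure these from both views.

Run:
```python
from h import *
np.set_printoptions(precision=1,suppress=True)
for n in("top","scene"):
    c,p,d=grab(n); X=cloud(c,d); hsv=cv2.cvtColor(p,cv2.COLOR_RGB2HSV)
    H,S,V=[hsv[...,i].astype(int) for i in range(3)]
    x,y,z=X[...,0],X[...,1],X[...,2]
    ok=d>0
    box=lambda a,b,e,f:ok&(x>a)&(x<b)&(y>e)&(y<f)
    def rect(m,name):
        P=X[m]
        r=cv2.minAreaRect(P[:,:2].astype(np.float32)); print(n,name,m.sum(),"med",np.median(P,0),"rect",np.round(r[0],1),np.round(r[1],1),round(r[2],1))
    T=box(480,760,0,400)
    rect(T&(H<15)&(S>150)&(V>90)&(z>45)&(z<75),"block")
    rect(T&(H>=14)&(H<26)&(S>110)&(V>60)&(z<75)&(z>40),"brass")
    rect(T&(H>=22)&(H<33)&(S>150)&(z>85),"yellow")
    rect(T&(z>90)&(z<105),"troughtop")
    rect(box(440,720,-340,-80)&(z>76)&(z<90),"radiotop")
    rect(box(520,610,-280,-190)&(z>110)&(z<135),"knobbar")
    rect(box(500,620,-290,-180)&((H<6)|(H>174))&(S>130)&(z>70),"reds")
```

```text
top block 44 med [598.2 233.1  62.8] rect [598.3 235.9] [24.3 77.3] 19.2
top brass 465 med [593.6 248.4  61.8] rect [589.9 259.9] [ 25.8 126.9] 18.7
top yellow 186 med [621.8 131.   99.2] rect [628.6 133. ] [146.    6.7] 17.6
top troughtop 4106 med [635.7 101.   98.6] rect [612.5 187.2] [160.2 309.1] 17.5
top radiotop 6435 med [ 580.9 -193.9   83.2] rect [ 576.9 -201.5] [179.2 211.7] 85.7
top knobbar 154 med [ 563.2 -232.8  126.1] rect [ 565. -235.] [14.  41.4] 17.3
top reds 10 med [ 524.6 -232.6   83.8] rect [ 524.3 -232.8] [7.5 5.3] 87.5
scene block 133 med [601.3 232.4  63.4] rect [600.5 236. ] [24.4 77.1] 18.2
scene brass 440 med [591.7 253.7  62.4] rect [590.9 260.8] [ 28.3 130.6] 17.3
scene yellow 264 med [630.8 133.7 100.1] rect [628.1 132.5] [151.4  11.2] 17.4
scene troughtop 3555 med [643.6 105.3  99.4] rect [612.3 187.5] [162.4 307.4] 17.5
scene radiotop 4241 med [ 599.6 -189.    84.4] rect [ 578.  -201.2] [183.1 213.1] 86.1
scene knobbar 147 med [ 568.2 -233.   125.9] rect [ 566.2 -235.8] [16.7 41.8] 19.1
scene reds 9 med [ 523.9 -233.2   85.9] rect [ 523.2 -233.1] [9.4 5.4] 27.7
```

Both views agree:

| Item | Position (mm) | Direction or angle |
|---|---|---|
| Knob | (565.5, -235) | bar along 108°, off at 176°, so about 68° to turn anticlockwise |
| Trough | (612.4, 187.4) | +x along 107.5° |
| Block | (599.5, 236) | antenna along about 108.5° |

I'll move over the knob first.

```bash
python3 -m creep '[[0.95,-0.475,0,0,85],[0.95,-0.475,0,0,85],[0.95,-0.475,0,0,85],[0.95,-0.475,0,0,85],[0.95,-0.475,0,0,85],[0.95,-0.475,0,0,85],[0.95,-0.475,0,0,85],[0.95,-0.475,0,0,85],[0.95,-0.475,0,0,85],[0.95,-0.475,0,0,85]]'
python3 -m creep '[[0.95,-0.475,0,0,85],[0.95,-0.475,0,0,85],[0.95,-0.475,0,0,85],[0.95,-0.475,0,0,85],[0.95,-0.475,0,0,85],[0.95,-0.475,0,0,85],[0.95,-0.475,0,0,85],[0.95,-0.475,0,0,85],[0.95,-0.475,0,0,85],[0.95,-0.475,0,0,85]]'
python3 -m creep '[[0,0,0,-1,85],[0,0,0,-1,85],[0,0,0,-1,85],[0,0,0,-1,85],[0,0,0,-1,85],[0,0,0,-1,85],[0,0,0,-1,85],[0,0,0,-1,85],[0,0,0,-1,60]]'
python3 -m creep '[[0,0,0,-1,60],[0,0,0,-1,60],[0,0,0,-1,60],[0,0,0,-1,60],[0,0,0,-1,60],[0,0,0,-1,60],[0,0,0,-1,60],[0,0,0,-1,60],[0,0,0,-1,60],[0,0,0,-0.25,60]]'
python3 - <<'E'
from h import *
s=ctrl.read_state(); print(s["time_s"],s["eef_pos"],s["joint_positions"]); print(s["orientation"])
c,p,d=grab("wrist","w1.png")
E
```

```text
time_s: 2.0
eef_pos: [372.6, -416.8, 231.5]
orientation: [[0.959, 0.285, 0.0], [0.285, -0.959, -0.0], [0.0, 0.0, -1.0]]
ft_force: [0.4, 0.0, -0.2]
gripper_width: 85.0
time_s: 3.0
eef_pos: [566.4, -235.4, 231.4]
orientation: [[0.959, 0.285, 0.0], [0.285, -0.959, -0.0], [0.0, 0.0, -1.0]]
ft_force: [0.6, -0.7, -0.1]
gripper_width: 84.6
time_s: 3.9
eef_pos: [565.7, -236.2, 231.3]
orientation: [[0.473, 0.881, 0.0], [0.881, -0.473, -0.0], [0.0, 0.0, -1.0]]
ft_force: [0.1, 0.3, 0.3]
gripper_width: 72.7
time_s: 4.9
eef_pos: [565.7, -236.3, 231.3]
orientation: [[-0.308, 0.952, 0.0], [0.952, 0.308, 0.0], [0.0, 0.0, -1.0]]
ft_force: [-0.4, -0.0, -0.9]
gripper_width: 59.9
4.9 [ 565.66347253 -236.2556704   231.30241039] [ 0.71922957  0.40528593 -0.5190885   1.38571604  0.19962116  1.40263885
  0.51445123]
[[-3.07507195e-01  9.51545756e-01  6.95792213e-06]
 [ 9.51545751e-01  3.07507193e-01  1.00792213e-04]
 [ 9.37687917e-05  3.76151120e-05 -9.99999995e-01]]
```

View pics/w1.png

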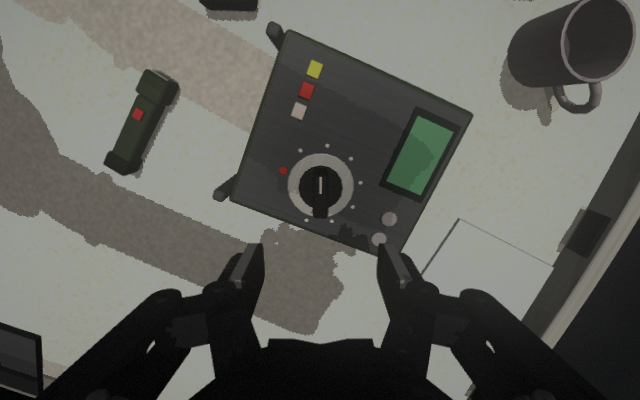

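The wrist view shows the knob at (320,186), with its bar square between the pads and the white mark toward the top of the picture. The red dot is at left (283,171), which agrees with about 68° anticlockwise.

```bash
python3 -m creep '[[0,0,0.9,0,60],[0,0,0.9,0,60],[0,0,0.9,0,60],[0,0,0.9,0,60],[0,0,0.8,0,60],[0,0,0.7,0,60],[0,0,0,0,10],[0,0,0,0,10],[0,0,0,0,10],[0,0,0,0,10]]'
python3 -m creep '[[0,0,0,0,10],[0,0,0,0,10],[0,0,0,0,10]]'
```

```text
time_s: 5.95
eef_pos: [566.0, -236.5, 105.5]
orientation: [[-0.305, 0.952, 0.001], [0.952, 0.305, -0.001], [-0.001, 0.001, -1.0]]
ft_force: [-4.2, 1.0, 6.2]
gripper_width: 12.9
time_s: 6.25
eef_pos: [566.0, -236.5, 105.5]
orientation: [[-0.305, 0.952, 0.001], [0.952, 0.305, -0.001], [-0.001, 0.001, -1.0]]
ft_force: [-4.4, 0.1, 6.3]
gripper_width: 12.9
```

```bash
python3 -m creep '[[0,0,-0.04,-1,10],[0,0,0,-1,10],[0,0,0,-1,10],[0,0,0,-1,10],[0,0,0,-1,10],[0,0,0,-1,10],[0,0,0,-1,10],[0,0,0,-1,10]]'
python3 -m creep '[[0,0,0,-1,10],[0,0,0,-1,10],[0,0,0,-1,10],[0,0,0,-1,10],[0,0,0,-0.6,10],[0,0,0,0,10]]'; python3 -c "
from h import *;s=ctrl.read_state();print(s['wrist_torque'],s['ft_force'],s['orientation'][:2])"
```

```text
time_s: 7.05
eef_pos: [566.8, -235.8, 105.6]
orientation: [[-0.848, 0.53, 0.002], [0.53, 0.848, 0.0], [-0.002, 0.001, -1.0]]
ft_force: [3.2, 1.3, -3.4]
gripper_width: 12.9
time_s: 7.65
eef_pos: [567.0, -235.1, 105.6]
orientation: [[-0.987, 0.158, 0.003], [0.158, 0.987, 0.001], [-0.002, 0.001, -1.0]]
ft_force: [3.8, 2.9, -2.1]
gripper_width: 13.1
[ 0.70793027 -0.82882143  0.00782615] [ 3.83776239  2.85151206 -2.05534456] [[-0.98736494  0.1584411   0.00262385]
 [ 0.15844424  0.98736739  0.00103292]]
```

```bash
python3 -m creep '[[0,0,0,-0.5,10],[0,0,0,-0.5,10],[0,0,0,0,10]]'; python3 -c "
from h import *;s=ctrl.read_state();print(s['wrist_torque'],s['ft_force'],s['orientation'][:2])"
python3 -m creep '[[0,0,0,-0.4,10],[0,0,0,0,10]]'; python3 -c "
from h import *;s=ctrl.read_state();print(s['wrist_torque'],s['ft_force'],s['orientation'][:2])"
```

```text
time_s: 7.95
eef_pos: [566.9, -235.0, 105.5]
orientation: [[-0.997, 0.073, 0.002], [0.073, 0.997, 0.001], [-0.002, 0.001, -1.0]]
ft_force: [3.9, 4.2, -1.5]
gripper_width: 12.8
[ 0.87689341 -0.87225298 -0.14674677] [ 3.87298517  4.15042452 -1.46392004] [[-0.99731762  0.07315436  0.00244938]
 [ 0.0731572   0.99731982  0.00109145]]
time_s: 8.15
eef_pos: [566.9, -235.0, 105.6]
orientation: [[-0.999, 0.04, 0.003], [0.04, 0.999, 0.002], [-0.002, 0.002, -1.0]]
ft_force: [3.9, 4.2, -2.0]
gripper_width: 12.5
[ 1.06575831 -0.76949919 -1.32297969] [ 3.89197474  4.16526514 -1.95598302] [[-0.99918351  0.04032258  0.00253128]
 [ 0.04032649  0.99918541  0.00151501]]
```

```bash
python3 -m creep '[[0,0,0,0.3,10],[0,0,0,0,60],[0,0,0,0,60],[0,0,0,0,60],[0,0,0,0,60],[0,0,-0.5,0,60],[0,0,-1,0,60],[0,0,-1,0,60],[0,0,-1,0,60],[0,0,-1,0,60],[0,0,-0.5,0,60]]'
python3 - <<'E'
from h import *
c,p,d=grab("top","t2.png"); X=cloud(c,d); m=(d>0)&(X[...,2]>110)&(X[...,2]<135)&(abs(X[...,0]-566)<30)&(abs(X[...,1]+235)<30)
if m.sum()>5: print(m.sum(),cv2.minAreaRect(X[m][:,:2].astype(np.float32)))
c,p,d=grab("wrist","w2.png")
X=cloud(c,d); m=(d>0)&(X[...,2]>115)&(X[...,2]<135)&(abs(X[...,0]-566)<35)&(abs(X[...,1]+235)<35)
print(m.sum(),cv2.minAreaRect(X[m][:,:2].astype(np.float32)))
cv2.imwrite("pics/w2c.png",cv2.resize(p[60:300,160:480,::-1],None,fx=1.5,fy=1.5))
E
```

```text
time_s: 9.25
eef_pos: [566.6, -236.1, 233.3]
orientation: [[-0.998, 0.065, 0.004], [0.065, 0.998, -0.001], [-0.004, -0.001, -1.0]]
ft_force: [1.2, 0.9, -0.8]
gripper_width: 60.0
172 ((564.6963500976562, -234.94825744628906), (14.460769653320312, 41.47706604003906), 87.47311401367188)
696 ((564.3014526367188, -232.9543914794922), (13.548296928405762, 41.30748748779297), 86.04534912109375)
```

View pics/w2c.png

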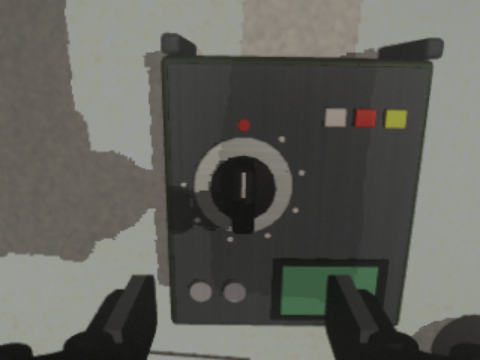

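The crop shows the bar and its white mark (243,186) pointing straight at the red dot (244,125), so the knob is off. The bar is at about 176°, the same as the radio's -x. Next I'll travel to the antenna.

```bash
python3 -m creep '[[0,0,0,1,60],[0,0,0,1,60],[0,0,0,1,60],[0,0,0,1,60],[0,0,0,1,60],[0,0,0,1,60],[0,0,0,1,60],[0,0,0,1,60],[0,0,0,1,60],[0,0,0,1,60],[0,0,0,1,60],[0,0,0,1,60]]'
python3 -m creep '[[0,0,0,1,60],[0,0,0,0.55,60],[0.98,0.343,0,0,60],[0.98,0.343,0,0,60],[0.98,0.343,0,0,60],[0.98,0.343,0,0,60],[0.98,0.343,0,0,60],[0.98,0.343,0,0,60],[0.98,0.343,0,0,60],[0.98,0.343,0,0,60],[0.98,0.343,0,0,60],[0.98,0.343,0,0,60]]'
python3 -m creep '[[0.98,0.343,0,0,60],[0.98,0.343,0,0,60],[0.98,0.343,0,0,60],[0.98,0.343,0,0,60],[0.98,0.343,0,0,60],[0.98,0.343,0,0,60],[0.98,0.343,0,0,60],[0.98,0.343,0,0,60],[0.98,0.343,0,0,45],[0,0,0,0,45]]'
python3 - <<'E'
from h import *
np.set_printoptions(precision=1,suppress=True)
s=ctrl.read_state(); print(s["joint_positions"])
c,p,d=grab("wrist","w3.png"); X=cloud(c,d); hsv=cv2.cvtColor(p,cv2.COLOR_RGB2HSV)
H,S,V=[hsv[...,i].astype(int) for i in range(3)]; x,y,z=[X[...,i] for i in range(3)]
a=np.radians(107.5); ex=np.array([np.cos(a),np.sin(a)]); ey=np.array([-ex[1],ex[0]])
xt=(X[...,:2]-[612.4,187.4])@ex; yt=(X[...,:2]-[612.4,187.4])@ey
T=(d>0)&(abs(xt)<149)&(abs(yt)<72)&(z<80)
for nm,m in(("orange",T&(z>40)&(H<13)&(S>140)),("brass",T&(z>40)&(H>=14)&(H<28)&(S>100)&(xt>85)),("rim",(d>0)&(z>94)&(z<104)&(abs(xt)<170)&(abs(yt)<95)&(xt>-40))):
    P=X[m]; print(nm,m.sum(),np.round(np.median(P,0),1),"xt",np.percentile(xt[m],[.5,2,50,98,99.5]),"yt",np.percentile(yt[m],[1,2,50,98,99]))
    if nm!="rim": print(cv2.minAreaRect(P[:,:2].astype(np.float32)))
E
```

```text
time_s: 10.55
eef_pos: [565.0, -236.1, 228.1]
orientation: [[-0.44, 0.898, -0.002], [0.898, 0.44, 0.001], [0.002, -0.002, -1.0]]
ft_force: [-0.5, -0.5, -0.4]
gripper_width: 59.8
time_s: 11.75
eef_pos: [568.3, 24.2, 228.3]
orientation: [[-0.318, 0.948, -0.002], [0.948, 0.318, -0.0], [0.001, -0.002, -1.0]]
ft_force: [0.3, -0.4, 0.2]
gripper_width: 60.4
time_s: 12.75
eef_pos: [569.8, 261.4, 228.1]
orientation: [[-0.324, 0.946, -0.003], [0.946, 0.324, 0.002], [0.003, -0.002, -1.0]]
ft_force: [-0.1, 0.7, -0.3]
gripper_width: 45.2
[ 0.   0.5 -0.7  1.3  0.3  1.4 -0.4]
orange 1384 [596.5 244.1  62.2] xt [15.4 17.2 58.7 94.2 94.7] yt [-14.4 -14.   -1.5  10.3  10.5]
((598.0487670898438, 240.52891540527344), (25.247577667236328, 79.76117706298828), 19.283788681030273)
brass 728 [577.1 301.   56.9] xt [ 87.3  94.6 118.9 143.  144. ] yt [-11.2  -9.3  -0.8   7.    7.2]
((579.1162719726562, 298.0192565917969), (24.970556259155273, 56.9979362487793), 19.039640426635742)
rim 2278 [587.  305.2  98.2] xt [ -5.8   1.8 123.4 156.1 156.4] yt [-79.5 -79.3 -22.1  78.1  78.2]
```

View pics/w3.png

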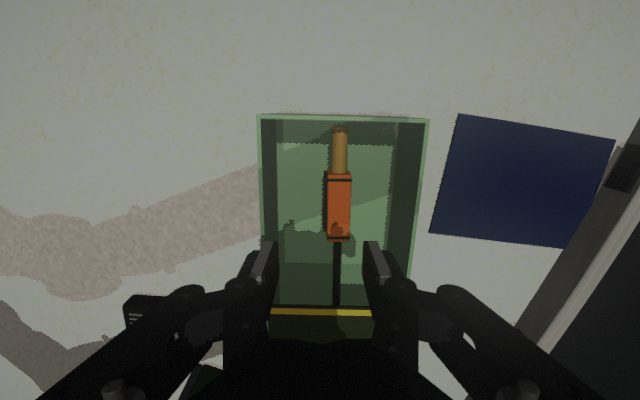

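The wrist view shows the brass connector tip at (340,130), close to the end wall at (340,118), and the block at (339,205) lying straight. I'll grip near the connector tip so that the tail hangs lower and swings down. The fingers must stay clear of the end wall.

```bash
python3 -m creep '[[0.7,0.27,0.6,0,45],[0.7,0.27,0.9,0,45],[0.69,0.27,0.9,0,45],[0,0,0.9,0,45],[0,0,0.9,0,45],[0,0,0.9,0,45],[0,0,0.5,0,45],[0,0,0,0,45]]'
python3 - <<'E'
from h import *
s=ctrl.read_state(); print(s["eef_pos"],s["ft_force"])
grab("wrist","w4.png")
E
```

```text
time_s: 13.6
eef_pos: [573.9, 310.9, 87.2]
orientation: [[-0.317, 0.948, -0.004], [0.948, 0.317, -0.003], [-0.001, -0.004, -1.0]]
ft_force: [-0.5, 0.3, 0.4]
gripper_width: 45.3
[573.87808967 310.90259477  87.21687933] [-0.45435066  0.30389272  0.38457686]
```

View pics/w4.png

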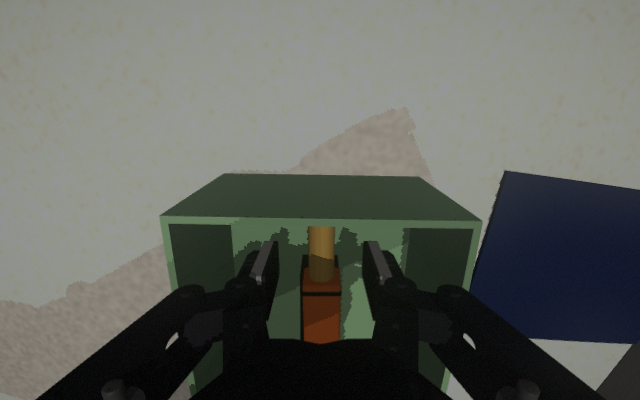

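The connector at (321,250) is centred between the pads, about 6 mm short of the target along the axis.

```bash
python3 -m creep '[[0.2,0,0.5,0,45],[0,0,0.6,0,45],[0,0,0.6,0,45],[0,0,0.23,0,45],[0,0,0,0,16],[0,0,0,0,16],[0,0,0,0,16],[0,0,0,0,16],[0,0,0,0,16]]'
python3 -c "
from h import *
np.set_printoptions(precision=3,suppress=True)
s=ctrl.read_state();print(s['wrist_torque'],s['ft_force'])"
```

```text
time_s: 14.55
eef_pos: [573.3, 317.9, 42.1]
orientation: [[-0.318, 0.948, 0.001], [0.948, 0.318, 0.0], [0.0, 0.001, -1.0]]
ft_force: [-0.9, 0.1, -0.5]
gripper_width: 16.9
[-0.006  0.008 -0.027] [-0.94   0.07  -0.462]
```

```bash
python3 -m creep '[[0,0,-0.2,0,16],[0,0,-0.2,0,16],[0,0,-0.2,0,16],[0,0,-0.2,0,16],[0,0,0,0,16]]'
python3 - <<'E'
from h import *
np.set_printoptions(precision=3,suppress=True)
s=ctrl.read_state();print(s['wrist_torque'],s['ft_force'])
c,p,d=grab("scene"); X=cloud(c,d); hsv=cv2.cvtColor(p,cv2.COLOR_RGB2HSV)
H,S,V=[hsv[...,i].astype(int) for i in range(3)]
m=(d>0)&(abs(X[...,0]-598)<60)&(abs(X[...,1]-238)<70)&(H<13)&(S>140)&(X[...,2]>30)
P=X[m]; print(m.sum(),np.round(np.median(P,0)))
a=np.radians(108.5); t=P[:,:2]@[np.cos(a),np.sin(a)]; t-=np.median(t)
for q in np.arange(-50,50,10):
    k=(t>q)&(t<q+10)
    if k.sum()>5: print(q,k.sum(),np.percentile(P[k,2],90))
cv2.imwrite("pics/s5.png",cv2.resize(p[200:300,300:470,::-1],None,fx=4,fy=4))
E
```

```text
time_s: 15.05
eef_pos: [573.5, 318.2, 62.8]
orientation: [[-0.318, 0.948, 0.001], [0.948, 0.318, 0.001], [0.0, 0.002, -1.0]]
ft_force: [0.1, 0.4, -1.0]
gripper_width: 16.5
[0.198 0.04  0.029] [ 0.148  0.395 -1.032]
313 [605. 239.  80.]
-40 43 81.39219501733237
-30 38 82.89748073222475
-20 33 82.79062581179933
-10 42 83.15819966366524
0 40 83.11039407341553
10 41 84.56720703645438
20 44 84.26840595069082
30 31 84.2301566813132
```

View pics/s5.png

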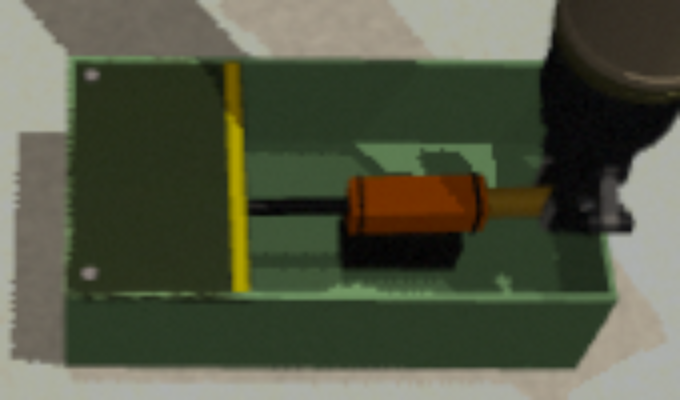

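The crop shows the antenna lifted and nearly level: block at (415,205), and the rod at (290,207) going under the yellow edge at (240,180). The grip holds it in torsion. I'll raise it until just under the cover, then go in 1 mm steps and watch the wrist torque, which shows about 0.18 N m per newton at the cover.

```bash
cat > ft.py <<'E'
from h import *
np.set_printoptions(precision=3,suppress=True)
s=ctrl.read_state();R=np.array(s['orientation']);print("tool torque",R.T@np.array(s['wrist_torque']),'F',np.array(s['ft_force']),'z',round(s['eef_pos'][2],1))
E
python3 ft.py
python3 -m creep '[[0,0,-0.2,0,16],[0,0,-0.2,0,16],[0,0,-0.2,0,16],[0,0,-0.1,0,16],[0,0,0,0,16]]'; python3 ft.py
python3 -m creep '[[0,0,-0.04,0,16],[0,0,-0.04,0,16],[0,0,0,0,16]]' >/dev/null; python3 ft.py
python3 -m creep '[[0,0,-0.04,0,16],[0,0,0,0,16]]' >/dev/null; python3 ft.py
python3 -m creep '[[0,0,-0.04,0,16],[0,0,0,0,16]]' >/dev/null; python3 ft.py
```

```text
tool torque [-0.012  0.153 -0.004] F [-0.422 -0.437 -2.216] z 62.2
time_s: 15.6
eef_pos: [573.4, 318.0, 79.8]
orientation: [[-0.318, 0.948, 0.001], [0.948, 0.318, 0.001], [0.0, 0.001, -1.0]]
ft_force: [-0.3, -0.2, -2.5]
gripper_width: 16.5
tool torque [ 0.018  0.174 -0.042] F [-0.282 -0.158 -2.481] z 79.8
tool torque [-0.05   0.178  0.013] F [ 0.29   0.188 -1.474] z 81.1
tool torque [-0.018  0.154  0.025] F [ 0.841  0.495 -2.428] z 82.2
tool torque [-0.009  0.152 -0.011] F [-0.102 -0.168 -1.761] z 83.2
```

```bash
for i in 1; do :; done
python3 -m creep '[[0,0,-0.04,0,16],[0,0,-0.04,0,16],[0,0,0,0,16]]' >/dev/null; python3 ft.py
python3 -m creep '[[0,0,-0.04,0,16],[0,0,0,0,16]]' >/dev/null; python3 ft.py
python3 -m creep '[[0,0,-0.04,0,16],[0,0,0,0,16]]' >/dev/null; python3 ft.py
python3 -m creep '[[0,0,-0.04,0,16],[0,0,0,0,16]]' >/dev/null; python3 ft.py
```

```text
tool torque [ 0.038  0.125 -0.036] F [-0.518  0.212 -1.264] z 85.4
tool torque [-0.018  0.192  0.056] F [-0.354 -0.692 -2.795] z 86.3
tool torque [-0.01   0.193 -0.008] F [ 1.228 -0.014 -1.724] z 87.2
tool torque [0.034 0.194 0.006] F [ 0.712  0.167 -1.822] z 88.3
```

```bash
python3 -m creep '[[0,0,-0.04,0,16],[0,0,0,0,16]]' >/dev/null; python3 ft.py
python3 -m creep '[[0,0,-0.04,0,16],[0,0,0,0,16]]' >/dev/null; python3 ft.py
python3 -m creep '[[0,0,-0.04,0,16],[0,0,0,0,16]]' >/dev/null; python3 ft.py
```

```text
tool torque [0.001 0.214 0.017] F [-0.394 -0.255 -1.912] z 89.2
tool torque [ 0.038  0.205 -0.002] F [ 0.131 -0.185 -2.457] z 90.2
tool torque [0.032 0.188 0.018] F [ 0.602  0.793 -2.03 ] z 91.3
```

```bash
cat > tilt.py <<'E'
from h import *
np.set_printoptions(precision=1,suppress=True)
def tilt(n="scene",fn=None):
    c,p,d=grab(n,fn); X=cloud(c,d); hsv=cv2.cvtColor(p,cv2.COLOR_RGB2HSV)
    H,S,V=[hsv[...,i].astype(int) for i in range(3)]
    m=(d>0)&(abs(X[...,0]-585)<80)&(abs(X[...,1]-250)<130)&(H<13)&(S>140)&(X[...,2]>30)
    P=X[m]; a=np.radians(108.5); t=P[:,:2]@[np.cos(a),np.sin(a)]; t-=np.median(t); q=[]
    for k in np.arange(-50,50,8):
        j=(t>k)&(t<k+8)
        if j.sum()>8: q.append((k+4,np.percentile(P[j,2],85)))
    q=np.array(q); f=np.polyfit(q[:,0],q[:,1],1)
    print(n,m.sum(),"med",np.median(P,0),"slope deg",np.degrees(np.arctan(f[0])),"top z",q[:,1])
if __name__=="__main__": tilt(); tilt("top")
E
python3 tilt.py
```

```text
scene 354 med [606.3 238.2 107.6] slope deg 2.7910716668351743 top z [108.5 108.4 108.6 109.4 110.5 110.3 111.1 110.8 111.5 111.4]
top 356 med [598.8 234.8 107.7] slope deg 2.6487132741024766 top z [106.6 107.9 108.4 108.3 108.9 109.3 108.8 110.4 110.7 110.1 110.8]
```

The tilt is 2.7°, and the rod is only now reaching the cover edge. I'll continue in 1 mm steps.

```bash
python3 -m creep '[[0,0,-0.04,0,16],[0,0,0,0,16]]' >/dev/null; python3 ft.py
python3 -m creep '[[0,0,-0.04,0,16],[0,0,0,0,16]]' >/dev/null; python3 ft.py
python3 -m creep '[[0,0,-0.04,0,16],[0,0,0,0,16]]' >/dev/null; python3 ft.py
python3 -m creep '[[0,0,-0.04,0,16],[0,0,0,0,16]]' >/dev/null; python3 ft.py; python3 tilt.py
```

```text
tool torque [ 0.025  0.262 -0.004] F [ 0.225 -0.306 -1.382] z 92.2
tool torque [0.034 0.212 0.013] F [ 0.111 -0.957 -2.11 ] z 93.3
tool torque [0.044 0.168 0.002] F [ 0.172  0.517 -1.737] z 94.3
tool torque [0.015 0.191 0.03 ] F [ 0.276 -0.081 -2.027] z 95.2
scene 328 med [604.3 239.9 109.4] slope deg 4.4285743165714875 top z [109.  109.7 111.3 111.2 111.2 112.6 112.2 114.2 114.2 114.8]
top 359 med [599.1 234.5 110.1] slope deg 4.000726187920095 top z [108.2 108.8 110.3 110.3 110.6 111.5 111.9 112.6 113.5 114.  113.3]
```

The antenna is pivoting in the grip with almost no force on the cover: the torque is still at the gravity level. I'll keep lifting gently to build up the tilt.

```bash
python3 -m creep '[[0,0,-0.05,0,16],[0,0,-0.05,0,16],[0,0,-0.05,0,16],[0,0,-0.05,0,16]]' >/dev/null; python3 ft.py
python3 -m creep '[[0,0,-0.05,0,16],[0,0,-0.05,0,16],[0,0,-0.05,0,16],[0,0,-0.05,0,16]]' >/dev/null; python3 ft.py
python3 -m creep '[[0,0,-0.05,0,16],[0,0,-0.05,0,16],[0,0,-0.05,0,16],[0,0,-0.05,0,16]]' >/dev/null; python3 ft.py
python3 -m creep '[[0,0,-0.05,0,16],[0,0,-0.05,0,16],[0,0,-0.05,0,16],[0,0,-0.05,0,16]]' >/dev/null; python3 ft.py
python3 -m creep '[[0,0,-0.05,0,16],[0,0,-0.05,0,16],[0,0,-0.05,0,16],[0,0,-0.05,0,16]]' ; python3 ft.py
python3 tilt.py
```

```text
tool torque [-0.044  0.199  0.012] F [ 0.421  0.224 -1.127] z 100.3
tool torque [ 0.042  0.164 -0.038] F [-0.662  0.458 -2.665] z 105.2
tool torque [0.016 0.23  0.   ] F [-0.104 -0.878 -1.329] z 110.2
tool torque [-0.005  0.188 -0.002] F [-0.718 -0.677 -1.699] z 115.2
time_s: 20.8
eef_pos: [573.1, 317.7, 120.2]
orientation: [[-0.318, 0.948, 0.0], [0.948, 0.318, 0.0], [0.0, 0.0, -1.0]]
ft_force: [0.3, -0.5, -2.0]
gripper_width: 16.5
tool torque [0.068 0.235 0.001] F [ 0.259 -0.535 -2.003] z 120.2
scene 297 med [604.2 242.1 122.7] slope deg 11.470567537750401 top z [119.7 119.8 122.6 124.  125.3 126.1 129.3 129.9 131.8 134.2]
top 388 med [598.  238.4 124.1] slope deg 11.681829372565215 top z [117.6 119.8 121.5 123.1 124.8 126.2 128.3 129.8 131.  132.7]
```

The tilt is now 11.6°, with the head at about z 130 and the tail at about 74 and still under the cover, so step 2 is met. I'll drop 2 mm to take the rod off the edge, then draw it out along its axis (slope 0.2).

```bash
python3 -m creep '[[0,0,0.08,0,16],[0,0,0,0,16],[0.3,0,-0.06,0,16],[0.4,0,-0.08,0,16],[0.4,0,-0.08,0,16],[0.4,0,-0.08,0,16],[0.4,0,-0.08,0,16],[0.4,0,-0.08,0,16]]'; python3 ft.py; python3 tilt.py
python3 -m creep '[[0.4,0,-0.08,0,16],[0.4,0,-0.08,0,16],[0.4,0,-0.08,0,16],[0.4,0,-0.08,0,16],[0.4,0,-0.08,0,16],[0.3,0,-0.06,0,16],[0,0,0,0,16]]'; python3 ft.py
python3 - <<'E'
from h import *
c,p,d=grab("scene"); cv2.imwrite("pics/s6.png",cv2.resize(p[150:320,270:520,::-1],None,fx=3,fy=3))
E
```

```text
time_s: 21.7
eef_pos: [554.3, 373.5, 129.9]
orientation: [[-0.319, 0.948, 0.0], [0.948, 0.319, 0.0], [0.0, 0.0, -1.0]]
ft_force: [-0.2, 0.6, -1.2]
gripper_width: 16.6
tool torque [-0.032  0.195  0.077] F [-0.168  0.556 -1.23 ] z 129.9
scene 306 med [584.9 300.8 133.7] slope deg 10.296477076693701 top z [129.6 130.  133.  133.9 134.7 136.3 137.7 138.9 141.7 143.4 143. ]
top 373 med [578.9 293.3 134.2] slope deg 9.939813935560084 top z [129.4 130.4 131.2 133.6 134.4 136.2 137.9 138.6 140.8 141.2 143.2]
time_s: 22.5
eef_pos: [535.4, 428.7, 141.4]
orientation: [[-0.32, 0.947, -0.0], [0.947, 0.32, 0.001], [0.001, 0.0, -1.0]]
ft_force: [-0.1, -0.1, -1.5]
gripper_width: 16.8
tool torque [0.07  0.178 0.007] F [-0.14  -0.119 -1.524] z 141.4
```

View pics/s6.png

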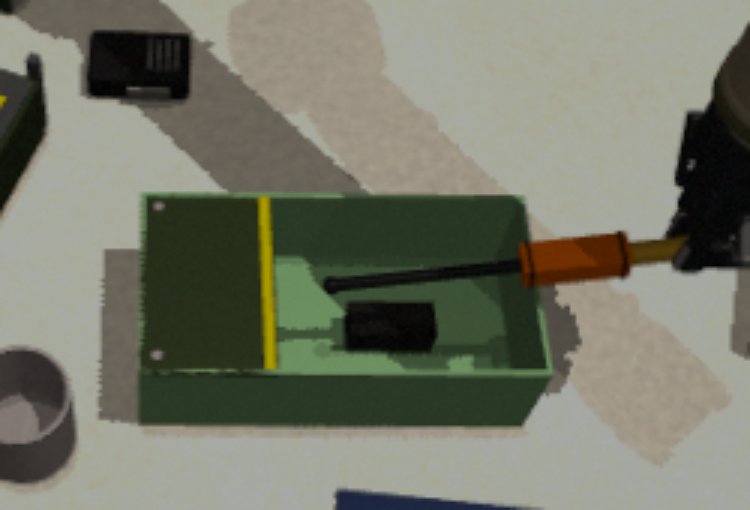

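The crop shows the tail ball at (330,285), clear of the yellow edge at (265,280), with the antenna in the open hatch. I'll lift it straight up.

```bash
python3 -m creep '[[0,0,-0.15,0,14],[0,0,-0.3,0,14],[0,0,-0.4,0,14],[0,0,-0.5,0,14],[0,0,-0.5,0,14],[0,0,-0.5,0,14],[0,0,-0.5,0,14],[0,0,-0.5,0,14],[0,0,-0.4,0,14],[0,0,-0.3,0,14],[0,0,-0.15,0,14],[0,0,0,0,14]]'
python3 -m creep '[[0,0,0,0,14],[0,0,0,0,14],[0,0,0,0,14],[0,0,0,0,14]]'; python3 ft.py
python3 - <<'E'
from h import *
np.set_printoptions(precision=1,suppress=True)
for n in("scene","top"):
    c,p,d=grab(n,n+"7.png"); X=cloud(c,d); hsv=cv2.cvtColor(p,cv2.COLOR_RGB2HSV)
    H,S=hsv[...,0].astype(int),hsv[...,1].astype(int)
    a=np.radians(108.5); e=np.array([np.cos(a),np.sin(a)]); n2=np.array([-e[1],e[0]])
    r=X[...,:2]-np.array(ctrl.read_state()["eef_pos"])[:2]; t=r@e; l=r@n2
    m=(d>0)&(X[...,2]>115)&(abs(l)<16)&(t<-15)&(t>-300)
    for k in range(-300,-15,30):
        j=m&(t>=k)&(t<k+30)
        if j.sum()>3: print(n,k,j.sum(),"z",np.percentile(X[...,2][j],[5,50,95]))
    for th in("handset","mug","torch"): print(th,[np.round(b["location"]) for b in ctrl.boxes_of(th,n)[:1]])
    m=(d>0)&(X[...,2]>110)&(X[...,2]<135)&(abs(X[...,0]-566)<30)&(abs(X[...,1]+235)<30)
    print("knob",cv2.minAreaRect(X[m][:,:2].astype(np.float32)))
E
```

```text
time_s: 23.75
eef_pos: [536.5, 426.9, 246.5]
orientation: [[-0.318, 0.948, 0.0], [0.948, 0.318, 0.0], [0.0, 0.001, -1.0]]
ft_force: [-0.1, 0.1, -1.7]
gripper_width: 15.7
time_s: 24.15
eef_pos: [536.4, 426.7, 245.7]
orientation: [[-0.318, 0.948, -0.0], [0.948, 0.318, -0.0], [-0.0, -0.0, -1.0]]
ft_force: [0.2, -0.6, -2.4]
gripper_width: 15.6
tool torque [ 0.03   0.124 -0.038] F [ 0.213 -0.583 -2.45 ] z 245.7
scene -270 75 z [206.3 211.9 215. ]
scene -240 72 z [212.1 216.7 220.1]
scene -210 72 z [216.8 221.9 225.7]
scene -180 72 z [222.1 227.5 231.8]
scene -150 104 z [228.8 234.6 245.6]
scene -120 258 z [225.  246.6 250.4]
scene -90 1038 z [242.8 597.1 649. ]
scene -60 2059 z [256.5 528.2 654. ]
scene -30 265 z [253.8 341.9 651.6]
handset [array([413., -37.,  31.])]
mug [array([771., -23.,  37.])]
torch [array([ 342., -236.,   28.])]
knob ((566.6275024414062, -234.5747528076172), (15.56540584564209, 42.334625244140625), 83.4708023071289)
top -270 91 z [207.5 211.2 214.2]
top -240 93 z [211.6 215.4 219.3]
top -210 97 z [217.  221.4 225.4]
top -180 101 z [223.4 226.9 230.4]
top -150 142 z [228.7 233.8 245.4]
top -120 362 z [226.2 246.4 250.1]
top -90 375 z [233.9 251.7 255.9]
top -60 1255 z [252.2 407.1 454.4]
top -30 300 z [252.  320.7 353.1]
handset [array([398., -42.,  32.])]
mug []
torch [array([ 341., -240.,   26.])]
knob ((564.550537109375, -235.2557373046875), (14.454093933105469, 41.4197883605957), 86.34566497802734)
```

View pics/scene7.png

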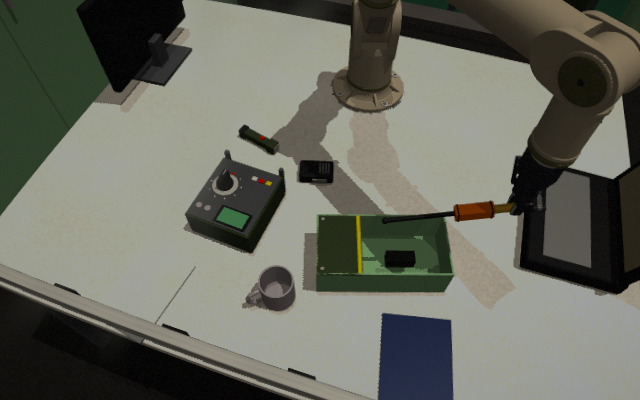

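The antenna is held at rest, its tail at about z 205 and its head higher. The knob is off, and the other things are where they were.

```bash
python3 ft.py; python3 -c "
from bench import ctrl; print(ctrl.hand_in())"
```

```text
tool torque [-0.018  0.166 -0.022] F [-0.023 -0.027 -0.908] z 246.1
the job is handed in; nothing more can be done
None
```

The job is handed in at about 25 s of the 51 s allowed; the hand-in reports no verdict, so the result below rests on my own checks.

- **Radio:** I turned the knob about 68° anticlockwise until the wrist torque jumped to 1.3 N m, which marks the end stop. The antenna was still untouched in its trough.
- **Antenna:** The tool cannot tilt, so I gripped the connector near its tip and lifted in 1 mm steps. The rod pivoted in the pads against the cover edge to about 11.6°. I then dropped it 2 mm, drew it out along its own axis and lifted it clear.

**Last checks**
- **Height:** The rod end is at about 205 mm above the bench and the head at about 255 mm, against the required 149 mm. The antenna shows clear of everything else.
- **Grip:** It is held and steady at about 10° of tilt.
- **Knob:** The top camera puts the bar at 176.3°, against about 176° for off. The scene camera read 173.5°, which I take as noise, because an earlier close wrist view also gave 176°.
- **Other things:** The handset, mug and torch are within about 4 mm of where they started. The top camera missed the mug in the final check, so its position comes from the scene camera alone.
- **Force on the cover:** While the antenna pivoted, the wrist torque rose by at most about 0.1 N m, which means well under 1 N on the cover.

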